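Swing the frame profile into line on the assembly board

TASK

On the plywood assembly board the long slotted aluminium profile lies askew with one end by the round steel post. Keep that end by the post and the profile flat on the board, and push its free end away from the robot so that it swings about the post into line, its sides lying against the post and against the square stop block, then let go and leave it there. The magnifier hangs over the work: reach in under it with the tool slanted, do not touch it, and leave the other things on the bench where they are.

Things in the scene. Friction and masses are not known exactly. Their poses are not given: they have to be found in the camera images.
- jig: Plywood assembly board with a grid of small dark dots, fixed, 300 x 360 mm, 18 mm thick. Origin at bench height under the axis of the round post; z up, x away from the robot (within 9 degrees), y to the left, along the line the profile must take. The board spans x -185 to 115 and y -70 to 290 mm.
- pivot_post (a point): Centre of the top of the round steel post, diameter 16 mm, 38 mm high above the board (56 mm above the bench). Fixed. It stands on the robot's side of the profile, 20 mm from the profile's end.
- stop_face (a point): Centre of the robot-facing face of the square dark steel stop block, 30 x 30 mm, 38 mm high, fixed on the board at x = 39, y = 185 mm from the post's axis (board frame), on the far side of the profile's free end. Across the line, post and block leave room for the 30 mm profile with 1 mm to spare.
- rail: Long slotted aluminium profile, 30 x 30 x 240 mm, 0.14 to 0.28 kg, loose on the board, its underside 18 mm above the bench. Origin at underside height, 8.5 mm outside the side facing the post (about on the post's axis): the metal spans x 8.5 to 38.5, y -20 (post end) to 220 (free end), z 0 to 30 mm. Starts turned 20 to 32 degrees off line, free end towards the robot. A push of 1 to 4 N slides it.
- rail_heel (a point): Point on the profile's side that faces the post, 20 mm from its post end, mid-height: 8 mm from the post's axis when touching it.
- rail_mid (a point): Centre of the profile.
- rail_tip (a point): Centre of the profile's free end face.
- magnifier: White rectangular bench magnifier, clear lens, fixed on a column. Origin on the bench under the head, x away from the robot. Head: flat slab, x -75 to 75, y -115 to 115 mm, 205 to 231 mm above the bench, over most of the profile's final line and 50 mm nearer the robot than its side: an upright gripper hits it, one slanted about 40 degrees, leaning back, passes under. Column at x = 155.
- magnifier_edge (a point): Middle of the lower robot-side edge of the magnifier's head, 205 mm above the bench.
- offcut: Bystander: short piece of the same slotted profile, 30 x 30 x 90 mm, loose on the board's robot-side right corner. Origin: centre of underside, long axis y.
- bracket: Bystander: small steel angle bracket 28 x 28 x 28 mm, loose on the board behind the profile's line. Origin: centre of underside.
- screw_tray: Bystander: blue two-cell tray 70 x 90 x 20 mm, loose on the bench at the left. Origin: centre of underside.
- screwdriver: Bystander: black-handled screwdriver lying loose on the bench at the left.
- cutters: Bystander: side cutters, 135 mm long, handles black and yellow, lying loose on the bench at the right.
- solder_spool: Bystander: small solder reel, diameter 52 mm, 38 mm high, standing on its flange at the right. Origin: centre of underside.
- flux_bottle: Bystander: white bottle, diameter 40 mm, 90 mm high, standing at the right. Origin: centre of underside.
Not all that is in view belongs to the job. What is shaped like the rail but orange is not meant.

How it is judged:
By the outcome, as a careful person would: the job done as asked, in the order asked, and still so for the second after the job is handed in, with the robot touching nothing.
It also fails if it takes over 32 s, if anything falls off the work surface, if the arm or the gripper's body presses on something with over 40 N, if the wrist force passes 120 N, or if a joint passes its speed limit or range.

ROBOT

A 6-joint arm with a two-finger parallel gripper is mounted at the origin on the work surface. World frame = base frame: x ahead of the robot, y to its left, z up, the work surface at z = 0. Lengths are in m, angles in rad, forces in N, time in s.
With the tool pointing down it reaches from about 0.375 to 0.9 m from the base axis. Payload 3.1 kg.
Tool frame: the origin (TCP) lies midway between the tips of the shut fingers; the grasp point (between the pads) lies robot.grip_depth behind it (robot.grip_depth is the distance from the TCP to the grasp point, in m); z points along the fingers, y is the line along which they close (so a half turn about z gives the same grasp; the last joint's range is limited). The gripper opens to 87 mm and grips with 3 to 60 N. Pads are 19 mm wide; open, the fingers measure 117 mm over their backs; the gripper's body (75 mm by 190 mm) begins 51 mm behind the grasp point.
Start: joints at [-1.488, 0.527, 1.433, -0, 1.181, -0.178], TCP at [0.162, -0.604, 0.223] pointing down, gripper open.
Joint ranges: [-3.08, 3.08], [-0.75, 2.2], [0.22, 2.44], [-1.43, 4.57], [0, 2.65], [-2.85, 2.85]. Speed limits (rad/s): [2.79, 2.79, 3.14, 3.14, 3.14, 3.14].

INTERFACE

Orientations are given as [roll, pitch, yaw] about the fixed x, y, z axes, in that order (R = Rz(yaw) Ry(pitch) Rx(roll)).
In Python, from workcell import robot, read_camera, calibration, workorder, spot_in, cut_out, spot_point gives the robot as it stands. The module is installed in compiled form; this text tells all that it offers.
- The arm moves only by the tool drive_tool, never from a script. Its argument "commands" is a list of rows, each an object of numbers: "tx", "ty", "tz": the shift along the tool's x, y, z in mm; "roll": the turn about the tool's z in degrees; "hand": the finger opening in mm, from 0 to 87. A call has exactly 5 rows; each row is the pose to reach, as a shift and turn from the pose commanded when the call began, along the tool's axes at that moment; what a row does not reach only later rows make up. A row lasts 1/10 s, in which the tool goes at most 50 mm and 8.59 degrees, less where a joint would pass 70% of its speed; a pose out of reach is approached as far as the arm can. A call with a gripper value outside its range is refused whole. The fingers move at their own pace and stop on an object; the grip force is fixed at half the most. Time passes only in rows, so rows that repeat a pose let the fingers close, or fill a call up. It gives the time, the measured TCP pose, the force, the opening and the grip force at its end, in the units of the state.
- robot.state(): the state, without advancing time (a new reading comes with each control period).
- read_camera(name): name is "scene" or "top" or "wrist"; returns the picture (400x640x3 uint8, red, green, blue); there is no depth.
- calibration(name): a dict with "intrinsics" (3x3 intrinsics, pixels), "R" (3x3) and "t" (3): a world point X has camera coordinates R X + t. Camera axes: x right, y down, z forward; pixel columns grow to the right and rows downward; lengths in m; the calibration is good to about 2 mm. A picture is of the moment at which its call begins: read the wrist's pose just before it. calibration takes no time and is no camera call; for the wrist camera it gives the pose at the moment of the call.
- workorder.job_done(): hands the job in; it is judged then, once.
Trained networks look in the newest picture that a camera, given by its name, has taken for a name from the list of things; names that differ only in an ending like _2 or _b are one class to them, and where a whole thing is asked for, a point or a joint stands for the part that bears it (a point fixed in the world has none). Each returns a list of dicts, best first, with "p" (0 to 1); they miss things now and then, are a little off and sometimes report something else, mostly with a low value. They report only what shows in the picture. A call takes as long as a camera call. They do not tell look-alikes from the thing itself.
- spot_in(target, camera): "rect" ([left, top, right, bottom] in pixels, round what is visible of it).
- cut_out(target, camera): "pixels" (400x640 bool, what is visible of it) and "rect" ([left, top, right, bottom] in pixels, round what is visible of it).
- spot_point(target, camera): "centre" ([column, row] in pixels: a listed point, or the origin of a listed thing).
The state is a dict: "t": time; "joint_positions": joint angles; "joint_vel": joint speeds; "tau": joint torques, N m; "position": TCP position; "tcp_rot": TCP orientation; "force": force on the tool from outside, world axes, zero at the start; "torque": the same for the moment, N m; "gripper_width": opening from 0.0 (shut) to 1.0 (fully open); "gripper_force": force on a finger pad.
Only numpy, scipy, OpenCV 4.12 (cv2) and the standard library are available. Lean on these libraries where they do the work, as an engineer would, in place of code of your own. Each camera call takes 0.05 s, during which the arm holds its last target. There are 200 camera calls.

## Working session

There is one attempt and no reset: what is moved stays moved. The work goes in short steps, Python scripts to look and compute and a tool call to move; the robot and the scene stay as the last step left them, time stands still between calls to the robot, and variables do not carry over. Pictures are saved under pics/ and viewed, at most 10 in all, crops included, and the job is handed in when it is done.

Besides the shell and the picture viewer there is one more tool, called after ">>>" as name(argument=value, ...), one argument or row to a line, values as JSON. drive_tool: Moves the arm, as the interface text tells. Its arguments: {"type":"object","properties":{"commands":{"type":"array","items":{"type":"object","properties":{"tx":{"type":"number"},"ty":{"type":"number"},"tz":{"type":"number"},"roll":{"type":"number"},"hand":{"type":"number"}}}}},"required":["commands"]}

```bash
mkdir -p pics; cat > h.py <<'E'
from workcell import *
import numpy as np, cv2
def tri(px):  # {cam:(u,v)}
    A=[];b=[]
    for c,(u,v) in px.items():
        k=calibration(c);K=np.array(k["intrinsics"]);P=K@np.c_[np.array(k["R"]),np.array(k["t"])]
        for r,q in((0,u),(1,v)):
            w=P[r]-q*P[2];A.append(w[:3]);b.append(-w[3])
    s=np.linalg.lstsq(np.array(A),np.array(b),rcond=None);return s[0]
def ray(c,uv,z):
    k=calibration(c);K=np.array(k["intrinsics"]);R=np.array(k["R"]);t=np.array(k["t"])
    o=-R.T@t;d=R.T@np.linalg.inv(K)@np.array([*uv,1.]);return o+d*(z-o[2])/d[2]
def proj(c,X):
    k=calibration(c);p=np.array(k["intrinsics"])@(np.array(k["R"])@X+np.array(k["t"]));return p[:2]/p[2]
E
python3 - <<'E'
from h import *
np.set_printoptions(precision=3,suppress=True)
ims={c:read_camera(c) for c in("scene","top")}
cv2.imwrite("pics/a.png",cv2.cvtColor(np.vstack([ims["scene"],ims["top"]])[:, :],cv2.COLOR_RGB2BGR)[:, :] if 0 else cv2.resize(cv2.cvtColor(np.vstack([ims["scene"],ims["top"]]),cv2.COLOR_RGB2BGR),(480,600)))
for c in ims: cv2.imwrite(f"pics/{c}.png",cv2.cvtColor(ims[c],cv2.COLOR_RGB2BGR))
H=dict(pivot_post=.056,stop_face=.037,rail_heel=.033,rail_mid=.033,rail_tip=.033,magnifier_edge=.205,offcut=.018,bracket=.018)
for n,z in H.items():
    d={}
    for c in ims:
        r=spot_point(n,c)
        for q in r[:2]: print(n,c,round(q["p"],2),np.round(q["centre"]),ray(c,q["centre"],z))
        if r:d[c]=r[0]["centre"]
    if len(d)==2:print("   tri",tri(d))
s=robot.state();print(s["t"],s["position"],s["tcp_rot"],s["force"],robot.grip_depth)
E
```

```text
pivot_post scene 0.86 [286. 268.] [ 0.62  -0.096  0.056]
pivot_post scene 0.24 [164. 234.] [ 0.411 -0.381  0.056]
pivot_post top 0.85 [341. 161.] [ 0.625 -0.093  0.056]
   tri [ 0.624 -0.094  0.06 ]
stop_face scene 0.6 [362. 260.] [0.629 0.096 0.037]
rail_heel scene 0.91 [203. 206.] [ 0.284 -0.28   0.033]
rail_heel scene 0.59 [292. 278.] [ 0.635 -0.085  0.033]
rail_heel top 0.75 [337. 159.] [ 0.636 -0.08   0.033]
   tri [ 0.59  -0.137  0.258]
rail_mid scene 0.91 [192. 191.] [ 0.198 -0.311  0.033]
rail_mid scene 0.79 [326. 257.] [0.59  0.014 0.033]
rail_mid top 0.76 [312. 166.] [0.612 0.002 0.033]
rail_mid top 0.56 [410. 305.] [ 0.158 -0.307  0.033]
   tri [ 0.568 -0.1    0.298]
rail_tip scene 0.89 [184. 172.] [ 0.074 -0.336  0.033]
rail_tip scene 0.6 [356. 233.] [0.527 0.118 0.033]
rail_tip top 0.66 [422. 338.] [ 0.056 -0.343  0.033]
rail_tip top 0.55 [280. 189.] [0.537 0.108 0.033]
   tri [ 0.054 -0.343  0.022]
magnifier_edge scene 0.65 [333. 196.] [0.568 0.037 0.205]
magnifier_edge top 0.72 [303. 169.] [0.568 0.027 0.205]
   tri [0.569 0.03  0.206]
offcut scene 0.65 [271. 238.] [ 0.466 -0.106  0.018]
bracket scene 0.69 [326. 296.] [ 0.695 -0.017  0.018]
0.9 [ 0.162 -0.604  0.223] [ 3.142 -0.     0.262] [ 0.02  -0.258 -0.02 ] 0.0187
```

View pics/scene.png

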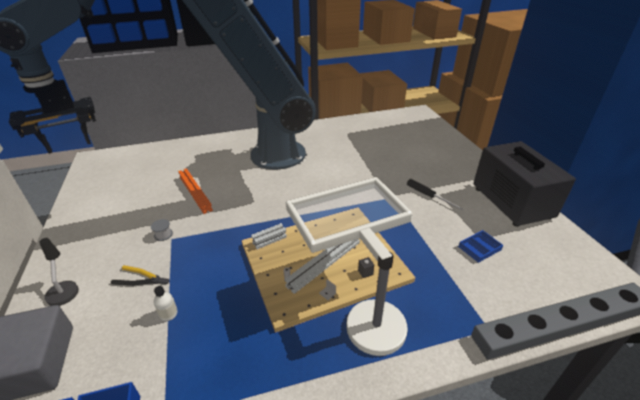

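View pics/top.png

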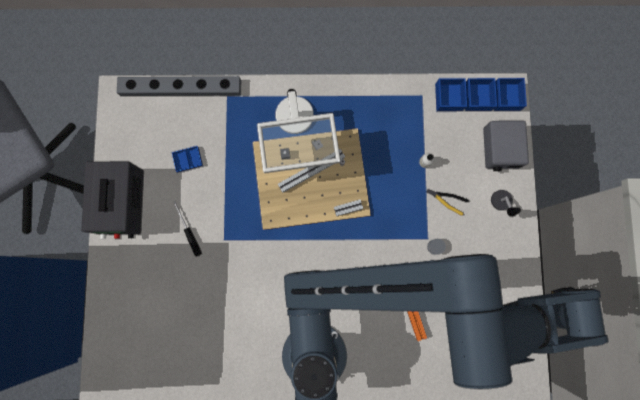

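The scene view shows the aluminium rail running from (290,285) by the post to (356,240), under the magnifier at (350,210). The stop block is at (366,267) and the offcut at (268,235). An orange look-alike lies at (195,190). In the top view the rail is at (310,172), the block at (285,153), the offcut at (348,208) and the orange piece at (417,323).

Rail candidates are scene (326,260), orange (195,190) and offcut (268,235). I choose the first because it is long, aluminium and on the board. I'll check it in one crop.

```bash
python3 - <<'E'
from h import *
np.set_printoptions(precision=3,suppress=True)
a=cv2.imread("pics/top.png")[115:235,245:385];b=cv2.imread("pics/scene.png")[170:330,235:425]
a=cv2.resize(a,(700,600),interpolation=cv2.INTER_CUBIC)
cv2.imwrite("pics/crop_top.png",a)
cv2.imwrite("pics/crop_scene.png",cv2.resize(b,(712,600),interpolation=cv2.INTER_CUBIC))
E
```

```text
(no output)
```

View pics/crop_top.png

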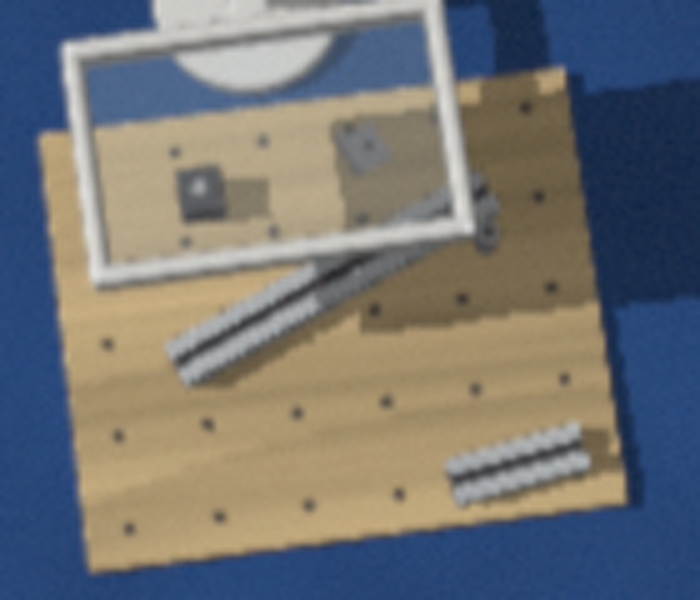

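View pics/crop_scene.png

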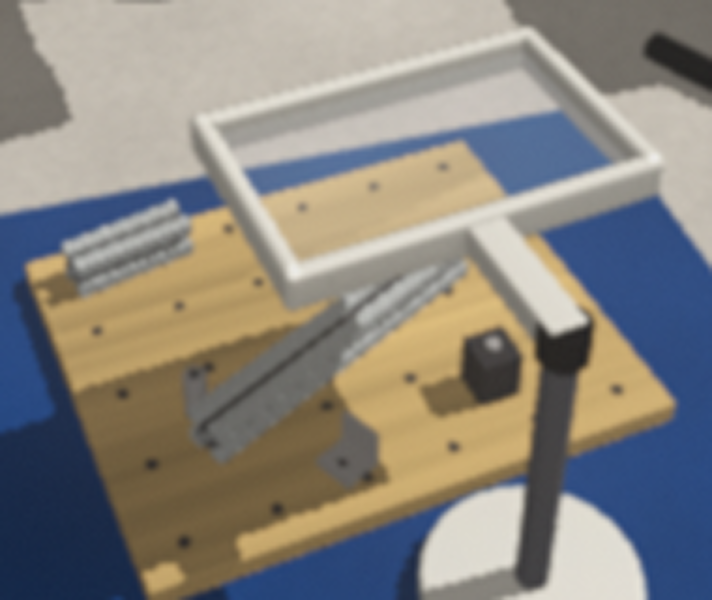

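>>> drive_tool(
  commands=[
    {"tx": 40,"ty": -10,"tz": -30,"hand": 0},
    {"tx": 80,"ty": -30,"tz": -70,"hand": 0},
    {"tx": 120,"ty": -45,"tz": -110,"hand": 0},
    {"tx": 160,"ty": -60,"tz": -150,"hand": 0},
    {"tx": 160,"ty": -60,"tz": -150,"hand": 0},
  ],
)

```text
schema error: expected keys tx, ty, tz, roll, hand
```

The crops confirm the long grey rail: heel at the post, top crop (485,225), free end at (180,362). The block is at (200,192) and the bracket at (360,145). The magnifier frame covers the far side.

>>> drive_tool(
  commands=[
    {"tx": 40,"ty": -10,"tz": -30,"roll": 0,"hand": 0},
    {"tx": 80,"ty": -30,"tz": -70,"roll": 0,"hand": 0},
    {"tx": 120,"ty": -45,"tz": -110,"roll": 0,"hand": 0},
    {"tx": 160,"ty": -60,"tz": -150,"roll": 0,"hand": 0},
    {"tx": 160,"ty": -60,"tz": -150,"roll": 0,"hand": 0},
  ],
)

```text
t: 1.4
position: [0.3033, -0.5033, 0.3761]
tcp_rot: [3.137, -0.001, 0.264]
force: [-0.2, -0.2, -0.7]
gripper_width: 0.633
gripper_force: 0.0
```

>>> drive_tool(
  commands=[
    {"tx": 45,"ty": -10,"tz": -20,"roll": 0,"hand": 0},
    {"tx": 90,"ty": -15,"tz": -40,"roll": 0,"hand": 0},
    {"tx": 135,"ty": -20,"tz": -60,"roll": 0,"hand": 0},
    {"tx": 180,"ty": -25,"tz": -80,"roll": 0,"hand": 0},
    {"tx": 225,"ty": -30,"tz": -100,"roll": 0,"hand": 0},
  ],
)

```text
t: 1.9
position: [0.5118, -0.416, 0.4736]
tcp_rot: [3.141, -0.0, 0.262]
force: [-0.7, -0.8, -0.2]
gripper_width: 0.175
gripper_force: 0.0
```

>>> drive_tool(
  commands=[
    {"tx": 45,"ty": -10,"tz": -20,"roll": 0,"hand": 0},
    {"tx": 90,"ty": -15,"tz": -40,"roll": 0,"hand": 0},
    {"tx": 135,"ty": -20,"tz": -60,"roll": 0,"hand": 0},
    {"tx": 180,"ty": -25,"tz": -80,"roll": 0,"hand": 0},
    {"tx": 225,"ty": -30,"tz": -100,"roll": 0,"hand": 0},
  ],
)

```text
t: 2.4
position: [0.7065, -0.3219, 0.5586]
tcp_rot: [3.135, -0.009, 0.262]
force: [11.0, -10.3, 15.2]
gripper_width: 0.006
gripper_force: 0.0
```

```bash
python3 -c "
from h import *
s=robot.state();print({k:np.round(s[k],3) for k in('joint_positions','position','tcp_rot','t')})"
```

```text
{'joint_positions': array([-5.720e-01,  7.100e-01,  2.170e-01,  2.000e-03,  2.203e+00,
        7.380e-01]), 'position': array([ 0.706, -0.322,  0.559]), 'tcp_rot': array([ 3.135, -0.009,  0.262]), 't': np.float64(2.4)}
```

>>> drive_tool(
  commands=[
    {"tx": 30,"ty": 10,"tz": 0,"roll": 0,"hand": 0},
    {"tx": 60,"ty": 20,"tz": 0,"roll": 0,"hand": 0},
    {"tx": 60,"ty": 20,"tz": 0,"roll": 0,"hand": 0},
    {"tx": 60,"ty": 20,"tz": 0,"roll": 0,"hand": 0},
    {"tx": 60,"ty": 20,"tz": 0,"roll": 0,"hand": 0},
  ],
)

```text
t: 2.9
position: [0.7367, -0.3154, 0.5382]
tcp_rot: [3.114, -0.033, 0.26]
force: [0.1, -0.5, 0.0]
gripper_width: 0.006
gripper_force: 0.0
```

```bash
python3 -c "
from h import *
s=robot.state();print({k:np.round(s[k],4) for k in('joint_positions','position','tcp_rot','t')})"
```

```text
{'joint_positions': array([-0.5454,  0.7361,  0.218 ,  0.0059,  2.1445,  0.7692]), 'position': array([ 0.7367, -0.3154,  0.5382]), 'tcp_rot': array([ 3.1141, -0.0333,  0.2601]), 't': np.float64(2.9)}
```

>>> drive_tool(
  commands=[
    {"tx": 45,"ty": 20,"tz": 0,"roll": 0,"hand": 0},
    {"tx": 90,"ty": 40,"tz": 0,"roll": 0,"hand": 0},
    {"tx": 135,"ty": 60,"tz": 0,"roll": 0,"hand": 0},
    {"tx": 180,"ty": 80,"tz": 0,"roll": 0,"hand": 0},
    {"tx": 220,"ty": 100,"tz": 0,"roll": 0,"hand": 0},
  ],
)

```text
t: 3.4
position: [0.7989, -0.3014, 0.4745]
tcp_rot: [3.096, -0.06, 0.263]
force: [-0.1, -0.0, -0.8]
gripper_width: 0.004
gripper_force: 0.0
```

```bash
python3 -c "
from h import *
s=robot.state();print({k:np.round(s[k],4) for k in('joint_positions','position','tcp_rot','t')})"
```

```text
{'joint_positions': array([-0.494 ,  0.8161,  0.2183,  0.0088,  2.0319,  0.8193]), 'position': array([ 0.7989, -0.3014,  0.4745]), 'tcp_rot': array([ 3.0956, -0.0602,  0.2631]), 't': np.float64(3.4)}
```

```bash
python3 - <<'E'
import numpy as np
D=[((.527,1.433,1.181),(.162,-.604,.223)),((.7361,.218,2.1445),(.7367,-.3154,.5382)),((.8161,.2183,2.0319),(.7989,-.3014,.4745)),((.710,.217,2.203),(.706,-.322,.559))]
A=[];b=[]
for q,p in D:
    s=np.cumsum(q);r=np.hypot(p[0],p[1])
    A.append([1,0,np.sin(s[0]),np.sin(s[1]),np.cos(s[1]),np.sin(s[2])]);b.append(r)
    A.append([0,1,np.cos(s[0]),np.cos(s[1]),-np.sin(s[1]),np.cos(s[2])]);b.append(p[2])
A=np.array(A);b=np.array(b)
# ridge to prior a=0,zs=.33,l2=.45,l3=.45,off=0,L=.3
pr=np.array([0,.33,.45,.45,0,.3]);d=np.linalg.lstsq(np.r_[A,1e-2*np.eye(6)],np.r_[b,1e-2*pr],rcond=None)[0];print(d.round(3),(A@d-b).round(4))
E
```

```text
[0.01  0.276 0.586 0.392 0.111 0.308] [-0.     -0.     -0.0003  0.0001  0.0002  0.0003  0.0001 -0.0004]
```

>>> drive_tool(
  commands=[
    {"tx": 40,"ty": 28,"tz": 0,"roll": 0,"hand": 0},
    {"tx": 80,"ty": 56,"tz": 0,"roll": 0,"hand": 0},
    {"tx": 120,"ty": 84,"tz": 0,"roll": 0,"hand": 0},
    {"tx": 160,"ty": 112,"tz": 0,"roll": 0,"hand": 0},
    {"tx": 200,"ty": 140,"tz": 0,"roll": 0,"hand": 0},
  ],
)

```text
t: 3.9
position: [0.8377, -0.3147, 0.423]
tcp_rot: [3.074, -0.09, 0.265]
force: [0.0, -0.8, -0.4]
gripper_width: 0.003
gripper_force: 0.0
```

```bash
python3 -c "
from h import *
s=robot.state();print({k:np.round(s[k],4) for k in('joint_positions','position','tcp_rot','t')})"
```

```text
{'joint_positions': array([-0.4879,  0.8788,  0.2185,  0.013 ,  1.9324,  0.8265]), 'position': array([ 0.8377, -0.3147,  0.423 ]), 'tcp_rot': array([ 3.0741, -0.0901,  0.2647]), 't': np.float64(3.9)}
```

>>> drive_tool(
  commands=[
    {"tx": 600,"ty": 400,"tz": 0,"roll": 0,"hand": 0},
    {"tx": 600,"ty": 400,"tz": 0,"roll": 0,"hand": 0},
    {"tx": 600,"ty": 400,"tz": 0,"roll": 0,"hand": 0},
    {"tx": 600,"ty": 400,"tz": 0,"roll": 0,"hand": 0},
    {"tx": 600,"ty": 400,"tz": 0,"roll": 0,"hand": 0},
  ],
)

```text
t: 4.4
position: [0.8784, -0.3229, 0.3616]
tcp_rot: [3.053, -0.12, 0.267]
force: [-0.3, 1.1, -0.6]
gripper_width: 0.003
gripper_force: 0.0
```

```bash
python3 -c "
from h import *
s=robot.state();print({k:np.round(s[k],4) for k in('joint_positions','position','tcp_rot','t')})"
```

```text
{'joint_positions': array([-0.4763,  0.9507,  0.2193,  0.016 ,  1.8236,  0.8377]), 'position': array([ 0.8784, -0.3229,  0.3616]), 'tcp_rot': array([ 3.0531, -0.1197,  0.2673]), 't': np.float64(4.4)}
```

>>> drive_tool(
  commands=[
    {"tx": 220,"ty": -260,"tz": 0,"roll": 2,"hand": 0},
    {"tx": 220,"ty": -260,"tz": 0,"roll": 4,"hand": 0},
    {"tx": 220,"ty": -260,"tz": 0,"roll": 6,"hand": 0},
    {"tx": 220,"ty": -260,"tz": 0,"roll": 8,"hand": 0},
    {"tx": 220,"ty": -260,"tz": 0,"roll": 8,"hand": 0},
  ],
)

```text
t: 4.9
position: [0.9419, -0.0938, 0.3477]
tcp_rot: [3.066, -0.15, 0.129]
force: [-0.2, 0.0, 0.5]
gripper_width: 0.005
gripper_force: 0.0
```

```bash
cat > st.py <<'E'
from h import *
from scipy.spatial.transform import Rotation as Ro
s=robot.state();R=Ro.from_euler("xyz",s["tcp_rot"]).as_matrix();z=R[:,2]
print({k:np.round(s[k],3) for k in('joint_positions','position','t','force')},"tilt",np.degrees(np.arccos(-z[2])).round(1),"az",np.degrees(np.arctan2(z[1],z[0])).round(1),"xaz",np.degrees(np.arctan2(R[1,0],R[0,0])).round(1))
E
python3 st.py
```

```text
{'joint_positions': array([-0.21 ,  0.968,  0.219, -0.022,  1.789,  1.232]), 'position': array([ 0.942, -0.094,  0.348]), 't': np.float64(4.9), 'force': array([-0.233,  0.013,  0.541])} tilt 9.6 az -19.5 xaz 7.4
```

>>> drive_tool(
  commands=[
    {"tx": 150,"ty": -260,"tz": 0,"roll": 0,"hand": 0},
    {"tx": 150,"ty": -260,"tz": 0,"roll": 0,"hand": 0},
    {"tx": 150,"ty": -260,"tz": 0,"roll": 0,"hand": 0},
    {"tx": 150,"ty": -260,"tz": 0,"roll": 0,"hand": 0},
    {"tx": 150,"ty": -260,"tz": 0,"roll": 0,"hand": 0},
  ],
)

```text
t: 5.4
position: [0.9565, 0.1091, 0.3206]
tcp_rot: [3.066, -0.179, 0.133]
force: [0.2, 0.7, -0.3]
gripper_width: 0.007
gripper_force: 0.0
```

>>> drive_tool(
  commands=[
    {"tx": 600,"ty": -50,"tz": 30,"roll": 0,"hand": 0},
    {"tx": 600,"ty": -50,"tz": 30,"roll": 0,"hand": 0},
    {"tx": 600,"ty": -50,"tz": 30,"roll": 0,"hand": 0},
    {"tx": 600,"ty": -50,"tz": 30,"roll": 0,"hand": 0},
    {"tx": 600,"ty": -50,"tz": 30,"roll": 0,"hand": 0},
  ],
)

```text
t: 5.9
position: [0.9812, 0.1218, 0.2811]
tcp_rot: [3.065, -0.217, 0.132]
force: [-0.3, -0.4, -0.5]
gripper_width: 0.008
gripper_force: 0.0
```

```bash
python3 st.py
```

```text
{'joint_positions': array([ 0.028,  1.045,  0.219, -0.054,  1.653,  1.464]), 'position': array([0.981, 0.122, 0.281]), 't': np.float64(5.9), 'force': array([-0.278, -0.373, -0.454])} tilt 13.2 az -12.1 xaz 7.6
```

>>> drive_tool(
  commands=[
    {"tx": 600,"ty": -50,"tz": -100,"roll": 0,"hand": 0},
    {"tx": 600,"ty": -50,"tz": -100,"roll": 0,"hand": 0},
    {"tx": 600,"ty": -50,"tz": -100,"roll": 0,"hand": 0},
    {"tx": 600,"ty": -50,"tz": -100,"roll": 0,"hand": 0},
    {"tx": 600,"ty": -50,"tz": -100,"roll": 0,"hand": 0},
  ],
)

```text
t: 6.4
position: [0.987, 0.1395, 0.2973]
tcp_rot: [3.065, -0.26, 0.137]
force: [0.2, -0.2, 0.2]
gripper_width: 0.004
gripper_force: 0.0
```

```bash
python3 st.py
```

```text
{'joint_positions': array([ 0.045,  1.031,  0.218, -0.053,  1.626,  1.479]), 'position': array([0.987, 0.14 , 0.297]), 't': np.float64(6.4), 'force': array([ 0.175, -0.181,  0.201])} tilt 15.5 az -8.8 xaz 7.9
```

>>> drive_tool(
  commands=[
    {"tx": 600,"ty": -100,"tz": -60,"roll": 0,"hand": 0},
    {"tx": 600,"ty": -100,"tz": -60,"roll": 0,"hand": 0},
    {"tx": 600,"ty": -100,"tz": -60,"roll": 0,"hand": 0},
    {"tx": 600,"ty": -100,"tz": -60,"roll": 0,"hand": 0},
    {"tx": 600,"ty": -100,"tz": -60,"roll": 0,"hand": 0},
  ],
)

```text
t: 6.9
position: [0.9927, 0.1682, 0.3015]
tcp_rot: [3.066, -0.298, 0.14]
force: [-0.1, -1.2, 0.0]
gripper_width: 0.003
gripper_force: 0.0
```

>>> drive_tool(
  commands=[
    {"tx": 600,"ty": -100,"tz": -60,"roll": 0,"hand": 0},
    {"tx": 600,"ty": -100,"tz": -60,"roll": 0,"hand": 0},
    {"tx": 600,"ty": -100,"tz": -60,"roll": 0,"hand": 0},
    {"tx": 600,"ty": -100,"tz": -60,"roll": 0,"hand": 0},
    {"tx": 600,"ty": -100,"tz": -60,"roll": 0,"hand": 0},
  ],
)

```text
t: 7.4
position: [0.9967, 0.1918, 0.3144]
tcp_rot: [3.068, -0.339, 0.143]
force: [0.4, 0.0, 0.6]
gripper_width: 0.001
gripper_force: 0.0
```

>>> drive_tool(
  commands=[
    {"tx": 600,"ty": -100,"tz": -60,"roll": 0,"hand": 0},
    {"tx": 600,"ty": -100,"tz": -60,"roll": 0,"hand": 0},
    {"tx": 600,"ty": -100,"tz": -60,"roll": 0,"hand": 0},
    {"tx": 600,"ty": -100,"tz": -60,"roll": 0,"hand": 0},
    {"tx": 600,"ty": -100,"tz": -60,"roll": 0,"hand": 0},
  ],
)

```text
t: 7.9
position: [0.9987, 0.2118, 0.3323]
tcp_rot: [3.07, -0.379, 0.146]
force: [0.3, -0.5, 0.1]
gripper_width: 0.006
gripper_force: 0.0
```

```bash
python3 st.py
```

```text
{'joint_positions': array([ 0.118,  1.005,  0.219, -0.061,  1.537,  1.547]), 'position': array([0.999, 0.212, 0.332]), 't': np.float64(7.9), 'force': array([ 0.349, -0.517,  0.052])} tilt 22.1 az -2.5 xaz 8.4
```

>>> drive_tool(
  commands=[
    {"tx": 600,"ty": -100,"tz": 0,"roll": 0,"hand": 0},
    {"tx": 600,"ty": -100,"tz": 0,"roll": 0,"hand": 0},
    {"tx": 600,"ty": -100,"tz": 0,"roll": 0,"hand": 0},
    {"tx": 600,"ty": -100,"tz": 0,"roll": 0,"hand": 0},
    {"tx": 600,"ty": -100,"tz": 0,"roll": 0,"hand": 0},
  ],
)

```text
t: 8.4
position: [1.006, 0.2283, 0.3368]
tcp_rot: [3.073, -0.418, 0.149]
force: [-1.4, 0.4, -0.5]
gripper_width: 0.007
gripper_force: 0.0
```

>>> drive_tool(
  commands=[
    {"tx": 600,"ty": -50,"tz": 50,"roll": 0,"hand": 0},
    {"tx": 600,"ty": -50,"tz": 50,"roll": 0,"hand": 0},
    {"tx": 600,"ty": -50,"tz": 50,"roll": 0,"hand": 0},
    {"tx": 600,"ty": -50,"tz": 50,"roll": 0,"hand": 0},
    {"tx": 600,"ty": -50,"tz": 50,"roll": 0,"hand": 0},
  ],
)

```text
t: 8.9
position: [1.0201, 0.227, 0.3363]
tcp_rot: [3.076, -0.458, 0.152]
force: [-1.3, 0.5, -0.1]
gripper_width: 0.005
gripper_force: 0.0
```

>>> drive_tool(
  commands=[
    {"tx": 600,"ty": -50,"tz": 50,"roll": 0,"hand": 0},
    {"tx": 600,"ty": -50,"tz": 50,"roll": 0,"hand": 0},
    {"tx": 600,"ty": -50,"tz": 50,"roll": 0,"hand": 0},
    {"tx": 600,"ty": -50,"tz": 50,"roll": 0,"hand": 0},
    {"tx": 600,"ty": -50,"tz": 50,"roll": 0,"hand": 0},
  ],
)

```text
t: 9.4
position: [1.0305, 0.2271, 0.3443]
tcp_rot: [3.079, -0.498, 0.155]
force: [0.3, 1.0, -0.0]
gripper_width: 0.005
gripper_force: 0.0
```

>>> drive_tool(
  commands=[
    {"tx": 600,"ty": -50,"tz": 50,"roll": 0,"hand": 0},
    {"tx": 600,"ty": -50,"tz": 50,"roll": 0,"hand": 0},
    {"tx": 600,"ty": -50,"tz": 50,"roll": 0,"hand": 0},
    {"tx": 600,"ty": -50,"tz": 50,"roll": 0,"hand": 0},
    {"tx": 600,"ty": -50,"tz": 50,"roll": 0,"hand": 0},
  ],
)

```text
t: 9.9
position: [1.0381, 0.2277, 0.3588]
tcp_rot: [3.081, -0.538, 0.158]
force: [0.0, 0.3, 0.1]
gripper_width: 0.0
gripper_force: 0.0
```

```bash
python3 st.py
```

```text
{'joint_positions': array([ 0.124,  0.999,  0.219, -0.044,  1.384,  1.549]), 'position': array([1.038, 0.228, 0.359]), 't': np.float64(9.9), 'force': array([0.04 , 0.267, 0.078])} tilt 31.0 az 2.3 xaz 9.1
```

>>> drive_tool(
  commands=[
    {"tx": 600,"ty": -50,"tz": 50,"roll": 0,"hand": 0},
    {"tx": 600,"ty": -50,"tz": 50,"roll": 0,"hand": 0},
    {"tx": 600,"ty": -50,"tz": 50,"roll": 0,"hand": 0},
    {"tx": 600,"ty": -50,"tz": 50,"roll": 0,"hand": 0},
    {"tx": 600,"ty": -50,"tz": 50,"roll": 0,"hand": 0},
  ],
)

```text
t: 10.4
position: [1.0431, 0.2287, 0.3788]
tcp_rot: [3.083, -0.578, 0.161]
force: [-0.9, 0.2, 0.4]
gripper_width: 0.003
gripper_force: 0.0
```

>>> drive_tool(
  commands=[
    {"tx": 600,"ty": -50,"tz": 50,"roll": 0,"hand": 0},
    {"tx": 600,"ty": -50,"tz": 50,"roll": 0,"hand": 0},
    {"tx": 600,"ty": -50,"tz": 50,"roll": 0,"hand": 0},
    {"tx": 600,"ty": -50,"tz": 50,"roll": 0,"hand": 0},
    {"tx": 600,"ty": -50,"tz": 50,"roll": 0,"hand": 0},
  ],
)

```text
t: 10.9
position: [1.0457, 0.23, 0.4029]
tcp_rot: [3.085, -0.617, 0.164]
force: [0.6, -0.9, 0.6]
gripper_width: 0.003
gripper_force: 0.0
```

>>> drive_tool(
  commands=[
    {"tx": 600,"ty": -50,"tz": 50,"roll": 0,"hand": 0},
    {"tx": 600,"ty": -50,"tz": 50,"roll": 0,"hand": 0},
    {"tx": 600,"ty": -50,"tz": 50,"roll": 0,"hand": 0},
    {"tx": 600,"ty": -50,"tz": 50,"roll": 0,"hand": 0},
    {"tx": 600,"ty": -50,"tz": 50,"roll": 0,"hand": 0},
  ],
)

```text
t: 11.4
position: [1.0461, 0.2315, 0.4307]
tcp_rot: [3.087, -0.656, 0.166]
force: [-0.0, 0.0, 0.6]
gripper_width: 0.007
gripper_force: 0.0
```

```bash
cat > geo.py <<'E'
from st import *
# board fit from the saved top view: far corners/near corners (pixels from crop, 5x, offset 245,115), z=18mm
c=np.array([[40,132],[567,68],[628,503],[90,572]])/5+[245,115]
W=np.array([ray("top",p,.018)[:2] for p in c]);B=np.array([[.115,.29],[.115,-.07],[-.185,-.07],[-.185,.29]])
bm,wm=B.mean(0),W.mean(0);H=(B-bm).T@(W-wm);a=np.arctan2(H[0,1]-H[1,0],H[0,0]+H[1,1])
Rb=np.array([[np.cos(a),-np.sin(a)],[np.sin(a),np.cos(a)]]);tb=wm-Rb@bm
def b2w(x,y): return Rb@[x,y]+tb
def w2b(p): return Rb.T@(np.array(p)[:2]-tb)
if __name__=="__main__":
    print("yaw",np.degrees(a).round(2),"post",tb.round(4),"res mm",((B@Rb.T+tb-W)*1e3).round(1).tolist())
    print("block px",b2w(.054,.185).round(3),ray("top",np.array([200,192])/5+[245,115],.056)[:2].round(3))
    h=np.array([[62,45],[440,5],[472,230],[98,280]])/5+[245,115]
    print("head corners board mm",[(w2b(ray("top",p,.231))*1e3).round().tolist() for p in h])
    r=np.array([[168,345],[192,385],[495,210]])/5+[245,115]
    print("rail corners board mm",[(w2b(ray("top",p,.048))*1e3).round().tolist() for p in r])
    print("final tip",b2w(.0235,.22).round(3))
E
python3 geo.py
```

```text
{'joint_positions': array([ 0.122,  0.941,  0.219, -0.028,  1.324,  1.543]), 'position': array([1.046, 0.232, 0.431]), 't': np.float64(11.4), 'force': array([-0.019,  0.046,  0.625])} tilt 37.7 az 4.4 xaz 9.5
yaw 6.89 post [ 0.6226 -0.0999] res mm [[-0.5, -0.2], [0.1, 0.3], [-0.1, -0.7], [0.5, 0.6]]
block px [0.654 0.09 ] [0.651 0.091]
head corners board mm [[108.0, 252.0], [104.0, 26.0], [-34.0, 25.0], [-36.0, 246.0]]
rail corners board mm [[-46.0, 219.0], [-75.0, 207.0], [17.0, -6.0]]
final tip [0.619 0.121]
```

```bash
cat > kin.py <<'E'
import numpy as np
from scipy.optimize import least_squares
from scipy.spatial.transform import Rotation as Ro
D=[([-1.488,.527,1.433,0,1.181,-.178],(.162,-.604,.223)),([-.5454,.7361,.218,.0059,2.1445,.7692],(.7367,-.3154,.5382)),([-.494,.8161,.2183,.0088,2.0319,.8193],(.7989,-.3014,.4745)),
([-.210,.968,.219,-.022,1.789,1.232],(.942,-.094,.348)),([.028,1.045,.219,-.054,1.653,1.464],(.981,.122,.281)),([.118,1.005,.219,-.061,1.537,1.547],(.999,.212,.332)),([.124,.999,.219,-.044,1.384,1.549],(1.038,.228,.359)),([.122,.941,.219,-.028,1.324,1.543],(1.046,.232,.431))]
rz=lambda a:Ro.from_euler("z",a);ry=lambda a:Ro.from_euler("y",a)
def fk(q,d):
    a,zs,l2,l3,off,L=d
    R1=rz(q[0]);R2=R1*ry(q[1]);R3=R2*ry(q[2])
    p=np.array([0,0,zs])+R1.apply([a,0,0])+R2.apply([0,0,l2])+R3.apply([off,0,l3])
    R5=R3*rz(q[3])*ry(q[4]);return p+R5.apply([0,0,L]),R5*rz(q[5])
f=lambda d:np.concatenate([fk(q,d)[0]-p for q,p in D]+[1e-3*(d-[0,.28,.58,.39,.1,.3])])
d=least_squares(f,[0,.28,.58,.39,.1,.3]).x
if __name__=="__main__":
    print(d.round(4),np.abs(f(d)[:-6]).max())
    print(fk(D[-1][0],d)[1].as_euler("xyz"),"meas",[3.087,-.656,.166])
    for th in(20,25,28,31,34,38):
        t=np.radians(th)
        for r,z in((.53,.05),(.57,.03),(.61,.03)):
            w=np.array([r-d[5]*np.sin(t)-d[0],z+d[5]*np.cos(t)-d[1]]);l=np.hypot(d[3],d[4]);g=np.arctan2(d[4],d[3])
            D2=w@w;c=(D2-d[2]**2-l*l)/(2*d[2]*l);q3e=np.arccos(np.clip(c,-1,1))
            q2=np.arctan2(w[0],w[1])-np.arctan2(l*np.sin(q3e),d[2]+l*np.cos(q3e));print(th,r,[round(x,2) for x in(q2,q3e-g,np.pi-t-q2-q3e+g)])
E
python3 kin.py
```

```text
[-0.0224  0.1901  0.6225  0.4045  0.115   0.2424] 0.11128219595541403
[2.48460849 0.04265501 1.70362874] meas [3.087, -0.656, 0.166]
20 0.53 [np.float64(0.65), np.float64(1.99), np.float64(0.16)]
20 0.57 [np.float64(0.7), np.float64(1.9), np.float64(0.18)]
20 0.61 [np.float64(0.73), np.float64(1.81), np.float64(0.26)]
25 0.53 [np.float64(0.65), np.float64(2.04), np.float64(0.01)]
25 0.57 [np.float64(0.71), np.float64(1.95), np.float64(0.04)]
25 0.61 [np.float64(0.73), np.float64(1.86), np.float64(0.12)]
28 0.53 [np.float64(0.66), np.float64(2.07), np.float64(-0.08)]
28 0.57 [np.float64(0.72), np.float64(1.98), np.float64(-0.05)]
28 0.61 [np.float64(0.73), np.float64(1.89), np.float64(0.03)]
31 0.53 [np.float64(0.67), np.float64(2.1), np.float64(-0.17)]
31 0.57 [np.float64(0.73), np.float64(2.01), np.float64(-0.14)]
31 0.61 [np.float64(0.74), np.float64(1.91), np.float64(-0.06)]
34 0.53 [np.float64(0.69), np.float64(2.13), np.float64(-0.27)]
34 0.57 [np.float64(0.74), np.float64(2.04), np.float64(-0.23)]
34 0.61 [np.float64(0.75), np.float64(1.94), np.float64(-0.14)]
38 0.53 [np.float64(0.71), np.float64(2.16), np.float64(-0.39)]
38 0.57 [np.float64(0.76), np.float64(2.07), np.float64(-0.35)]
38 0.61 [np.float64(0.77), np.float64(1.98), np.float64(-0.26)]
```

```bash
sed -i 's/a,zs,l2,l3,off,L=d/a,zs,l2,l3,off,L,yo=d/; s/R1.apply(\[a,0,0\])/R1.apply([a,yo,0])/; s/(d-\[0,.28,.58,.39,.1,.3\])/(d-[0,.28,.58,.39,.1,.3,.11])/; s/least_squares(f,\[0,.28,.58,.39,.1,.3\])/least_squares(f,[0,.28,.58,.39,.1,.3,.11])/; s/\[:-6\]/[:-7]/' kin.py; sed -i 's/for r,z in((.53,.05),(.57,.03),(.61,.03))/for r,z in((.52,.05),(.56,.03),(.60,.03))/' kin.py; python3 kin.py
```

```text
[2.000e-04 2.738e-01 5.882e-01 3.916e-01 1.137e-01 3.053e-01 1.112e-01] 0.0006926237340645347
[2.48460849 0.04265501 1.70362874] meas [3.087, -0.656, 0.166]
20 0.52 [np.float64(0.65), np.float64(2.06), np.float64(0.08)]
20 0.56 [np.float64(0.71), np.float64(1.97), np.float64(0.11)]
20 0.6 [np.float64(0.73), np.float64(1.87), np.float64(0.19)]
25 0.52 [np.float64(0.67), np.float64(2.13), np.float64(-0.09)]
25 0.56 [np.float64(0.73), np.float64(2.03), np.float64(-0.06)]
25 0.6 [np.float64(0.74), np.float64(1.94), np.float64(0.03)]
28 0.52 [np.float64(0.69), np.float64(2.16), np.float64(-0.2)]
28 0.56 [np.float64(0.74), np.float64(2.07), np.float64(-0.16)]
28 0.6 [np.float64(0.75), np.float64(1.97), np.float64(-0.07)]
31 0.52 [np.float64(0.71), np.float64(2.2), np.float64(-0.31)]
31 0.56 [np.float64(0.76), np.float64(2.11), np.float64(-0.27)]
31 0.6 [np.float64(0.77), np.float64(2.01), np.float64(-0.17)]
34 0.52 [np.float64(0.74), np.float64(2.24), np.float64(-0.43)]
34 0.56 [np.float64(0.78), np.float64(2.14), np.float64(-0.38)]
34 0.6 [np.float64(0.78), np.float64(2.04), np.float64(-0.28)]
38 0.52 [np.float64(0.79), np.float64(2.28), np.float64(-0.59)]
38 0.56 [np.float64(0.82), np.float64(2.18), np.float64(-0.53)]
38 0.6 [np.float64(0.81), np.float64(2.08), np.float64(-0.42)]
```

```bash
cat > plan.py <<'E'
from kin import *
from geo import s,R,b2w
q=np.array(s["joint_positions"]);lo=np.array([-3.08,-.75,.23,-1.43,0,-2.85]);hi=np.array([3.08,2.2,2.44,4.57,2.65,2.85])
Rm=Ro.from_matrix(R);_,Rf=fk(q,d);C=(Rf.inv()*Rm);print("C",C.as_rotvec().round(3))
def ik(p,q): 
    r=least_squares(lambda x:np.r_[(fk(x,d)[0]-p)*5,((fk(x,d)[1]*C).inv()*Rm).as_rotvec()],np.clip(q,lo+1e-6,hi-1e-6),bounds=(lo,hi));return r.x,np.sqrt(2*r.cost)
if __name__=="__main__":
    P=[np.array(s["position"]),[.80,.03,.45],[.52,-.17,.36],[.50,-.17,.22],[.49,.07,.12],[*b2w(-.085,.185),.03],[*b2w(0,.19),.03]]
    for a,b in zip(P,P[1:]):
        a=np.array(a);b=np.array(b);n=int(np.ceil(np.linalg.norm(b-a)/.025));mx=0
        for k in range(1,n+1):
            q2,e=ik(a+(b-a)*k/n,q);mx=max(mx,np.abs(q2-q).max());q=q2
        print(b.round(3),n,q.round(2),"err",e.round(4),"maxstep",mx.round(2))
        t=Rm.inv().apply(b-a)*1e3;print("   tool shift",t.round(0))
E
python3 plan.py
```

```text
{'joint_positions': array([ 0.122,  0.941,  0.219, -0.028,  1.324,  1.543]), 'position': array([1.046, 0.232, 0.431]), 't': np.float64(11.4), 'force': array([-0.019,  0.046,  0.625])} tilt 37.7 az 4.4 xaz 9.5
C [-0.     0.     1.571]
[0.8  0.03 0.45] 13 [-0.16  0.38  1.23  0.18  0.9   1.2 ] err 0.0 maxstep 0.14
   tool shift [-207.  168. -175.]
[ 0.52 -0.17  0.36] 15 [-0.8   0.08  1.89  0.69  0.84  0.24] err 0.0 maxstep 0.08
   tool shift [-300.  157. -109.]
[ 0.5  -0.17  0.22] 6 [-0.84  0.31  2.13  1.13  0.57 -0.36] err 0.0 maxstep 0.14
   tool shift [-101.   -9.   99.]
[0.49 0.07 0.12] 11 [-0.19  0.57  2.36  2.77  0.46 -1.52] err 0.0 maxstep 0.19
   tool shift [ -37. -243.   84.]
[0.516 0.074 0.03 ] 4 [-0.16  0.86  2.32  2.92  0.7  -1.66] err 0.0 maxstep 0.08
   tool shift [-34.  -4.  87.]
[0.6   0.089 0.03 ] 4 [-0.09  0.81  2.1   2.9   0.43 -1.55] err 0.0 maxstep 0.08
   tool shift [67. -4. 52.]
```

>>> drive_tool(
  commands=[
    {"tx": -30,"ty": 24,"tz": -25,"roll": 0,"hand": 0},
    {"tx": -60,"ty": 48,"tz": -50,"roll": 0,"hand": 0},
    {"tx": -90,"ty": 73,"tz": -75,"roll": 0,"hand": 0},
    {"tx": -120,"ty": 97,"tz": -100,"roll": 0,"hand": 0},
    {"tx": -150,"ty": 121,"tz": -126,"roll": 0,"hand": 0},
  ],
)

```text
t: 11.9
position: [0.8662, 0.085, 0.444]
tcp_rot: [3.087, -0.656, 0.166]
force: [0.7, -0.3, -0.3]
gripper_width: 0.005
gripper_force: 0.0
```

```bash
python3 plan.py | head -4
```

```text
{'joint_positions': array([-0.059,  0.497,  1.051,  0.102,  0.942,  1.331]), 'position': array([0.866, 0.085, 0.444]), 't': np.float64(11.9), 'force': array([ 0.682, -0.273, -0.319])} tilt 37.7 az 4.4 xaz 9.5
C [0.    0.    1.571]
[0.8  0.03 0.45] 4 [-0.16  0.38  1.23  0.18  0.9   1.2 ] err 0.0 maxstep 0.05
   tool shift [-55.  46. -48.]
```

Tracking is as planned, with the tilt held at 37.7°. I'll go on.

>>> drive_tool(
  commands=[
    {"tx": -28,"ty": 23,"tz": -24,"roll": 0,"hand": 0},
    {"tx": -55,"ty": 46,"tz": -48,"roll": 0,"hand": 0},
    {"tx": -95,"ty": 67,"tz": -63,"roll": 0,"hand": 0},
    {"tx": -135,"ty": 88,"tz": -78,"roll": 0,"hand": 0},
    {"tx": -175,"ty": 109,"tz": -93,"roll": 0,"hand": 0},
  ],
)

```text
t: 12.4
position: [0.6874, -0.0499, 0.4156]
tcp_rot: [3.085, -0.657, 0.167]
force: [0.5, -0.9, 0.1]
gripper_width: 0.006
gripper_force: 0.0
```

>>> drive_tool(
  commands=[
    {"tx": -40,"ty": 21,"tz": -15,"roll": 0,"hand": 0},
    {"tx": -80,"ty": 42,"tz": -30,"roll": 0,"hand": 0},
    {"tx": -120,"ty": 63,"tz": -44,"roll": 0,"hand": 0},
    {"tx": -160,"ty": 84,"tz": -58,"roll": 0,"hand": 0},
    {"tx": -180,"ty": 94,"tz": -64,"roll": 0,"hand": 0},
  ],
)

```text
t: 12.9
position: [0.5193, -0.17, 0.3596]
tcp_rot: [3.086, -0.655, 0.164]
force: [-0.4, 0.5, 1.6]
gripper_width: 0.009
gripper_force: 0.0
```

>>> drive_tool(
  commands=[
    {"tx": -20,"ty": -2,"tz": 20,"roll": 0,"hand": 0},
    {"tx": -40,"ty": -4,"tz": 40,"roll": 0,"hand": 0},
    {"tx": -60,"ty": -5,"tz": 60,"roll": 0,"hand": 0},
    {"tx": -80,"ty": -7,"tz": 80,"roll": 0,"hand": 0},
    {"tx": -100,"ty": -9,"tz": 99,"roll": 0,"hand": 0},
  ],
)

```text
t: 13.4
position: [0.5029, -0.169, 0.2202]
tcp_rot: [3.084, -0.656, 0.168]
force: [1.4, -0.6, -0.6]
gripper_width: 0.006
gripper_force: 0.0
```

```bash
sed -i 's/^    P=.*/    P=[np.array(s["position"]),[.505,.07,.12],[*b2w(-.088,.185),.03],[*b2w(0,.19),.03]]/' plan.py; python3 plan.py
```

```text
{'joint_positions': array([-0.832,  0.312,  2.123,  1.131,  0.561, -0.357]), 'position': array([ 0.503, -0.169,  0.22 ]), 't': np.float64(13.4), 'force': array([ 1.404, -0.63 , -0.571])} tilt 37.7 az 4.2 xaz 9.6
C [0.    0.    1.571]
[0.505 0.07  0.12 ] 11 [-0.18  0.57  2.32  2.76  0.42 -1.5 ] err 0.0 maxstep 0.19
   tool shift [ -28. -241.   91.]
[0.513 0.073 0.03 ] 4 [-0.16  0.86  2.33  2.92  0.71 -1.66] err 0.0 maxstep 0.08
   tool shift [-48.  -6.  76.]
[0.6   0.089 0.03 ] 4 [-0.09  0.81  2.1   2.9   0.43 -1.56] err 0.0 maxstep 0.08
   tool shift [70. -4. 54.]
```

>>> drive_tool(
  commands=[
    {"tx": -3,"ty": -24,"tz": 9,"roll": 0,"hand": 0},
    {"tx": -6,"ty": -48,"tz": 18,"roll": 0,"hand": 0},
    {"tx": -9,"ty": -72,"tz": 27,"roll": 0,"hand": 0},
    {"tx": -12,"ty": -96,"tz": 36,"roll": 0,"hand": 0},
    {"tx": -14,"ty": -120,"tz": 45,"roll": 0,"hand": 0},
  ],
)

```text
t: 13.9
position: [0.5038, -0.0491, 0.1712]
tcp_rot: [3.085, -0.656, 0.167]
force: [1.4, -0.4, -0.5]
gripper_width: 0.004
gripper_force: 0.0
```

>>> drive_tool(
  commands=[
    {"tx": -3,"ty": -24,"tz": 9,"roll": 0,"hand": 0},
    {"tx": -6,"ty": -48,"tz": 18,"roll": 0,"hand": 0},
    {"tx": -9,"ty": -72,"tz": 27,"roll": 0,"hand": 0},
    {"tx": -12,"ty": -96,"tz": 36,"roll": 0,"hand": 0},
    {"tx": -14,"ty": -121,"tz": 46,"roll": 0,"hand": 0},
  ],
)

```text
t: 14.4
position: [0.5052, 0.0713, 0.121]
tcp_rot: [3.086, -0.657, 0.166]
force: [0.4, 0.8, -0.5]
gripper_width: 0.006
gripper_force: 0.0
```

```bash
sed -i 's/,\[.505,.07,.12\]//' plan.py; python3 plan.py; python3 - <<'E'
from h import *
for c in("top","scene"):
    im=cv2.cvtColor(read_camera(c),cv2.COLOR_RGB2BGR);cv2.imwrite(f"pics/{c}2.png",im)
    if c=="scene": cv2.imwrite("pics/s2.png",cv2.resize(im[140:340,220:460],(720,600),interpolation=cv2.INTER_CUBIC))
E
```

```text
{'joint_positions': array([-0.172,  0.567,  2.319,  2.761,  0.415, -1.489]), 'position': array([0.505, 0.071, 0.121]), 't': np.float64(14.4), 'force': array([ 0.45 ,  0.756, -0.488])} tilt 37.7 az 4.3 xaz 9.5
C [0.    0.    1.571]
[0.513 0.073 0.03 ] 4 [-0.16  0.86  2.33  2.92  0.71 -1.66] err 0.0 maxstep 0.08
   tool shift [-49.  -5.  77.]
[0.6   0.089 0.03 ] 4 [-0.09  0.81  2.1   2.9   0.43 -1.55] err 0.0 maxstep 0.08
   tool shift [70. -4. 54.]
```

View pics/s2.png

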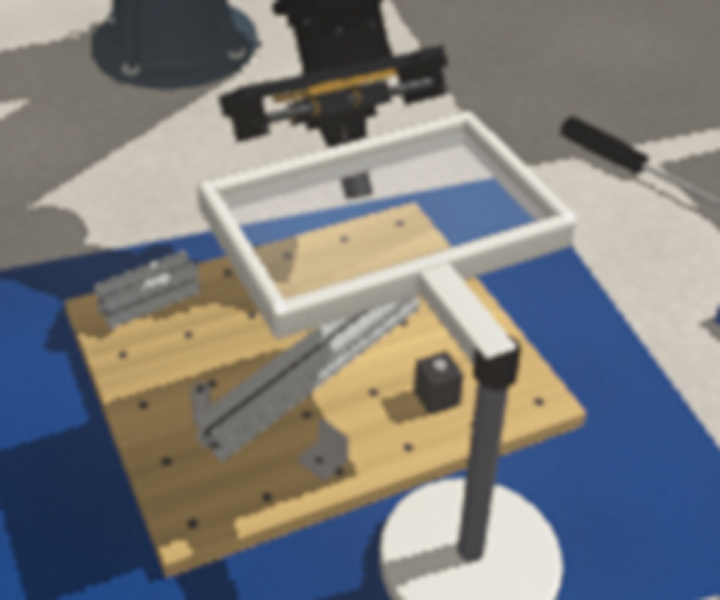

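>>> drive_tool(
  commands=[
    {"tx": -12,"ty": -1,"tz": 18,"roll": 0,"hand": 0},
    {"tx": -24,"ty": -2,"tz": 36,"roll": 0,"hand": 0},
    {"tx": -36,"ty": -3,"tz": 54,"roll": 0,"hand": 0},
    {"tx": -46,"ty": -4,"tz": 70,"roll": 0,"hand": 0},
    {"tx": -50,"ty": -5,"tz": 77,"roll": 0,"hand": 0},
  ],
)

```text
t: 15.0
position: [0.5126, 0.0719, 0.0281]
tcp_rot: [3.088, -0.656, 0.164]
force: [0.0, -0.8, -0.8]
gripper_width: 0.004
gripper_force: 0.0
```

>>> drive_tool(
  commands=[
    {"tx": 5,"ty": 0,"tz": 4,"roll": 0,"hand": 0},
    {"tx": 10,"ty": 0,"tz": 8,"roll": 0,"hand": 0},
    {"tx": 15,"ty": -1,"tz": 12,"roll": 0,"hand": 0},
    {"tx": 20,"ty": -1,"tz": 16,"roll": 0,"hand": 0},
    {"tx": 25,"ty": -1,"tz": 19,"roll": 0,"hand": 0},
  ],
)

```text
t: 15.5
position: [0.5432, 0.0783, 0.0302]
tcp_rot: [3.087, -0.656, 0.167]
force: [-1.0, 0.4, -0.3]
gripper_width: 0.006
gripper_force: 0.4
```

```bash
python3 - <<'E'
from geo import *
print(w2b(s["position"]).round(4),s["position"],s["force"])
im=cv2.cvtColor(read_camera("top"),cv2.COLOR_RGB2BGR);cv2.imwrite("pics/t3.png",cv2.resize(im[115:235,245:385],(700,600),interpolation=cv2.INTER_CUBIC))
E
python3 plan.py|tail -2
```

```text
{'joint_positions': array([-0.134,  0.833,  2.247,  2.912,  0.598, -1.619]), 'position': array([0.543, 0.078, 0.03 ]), 't': np.float64(15.5), 'force': array([-0.968,  0.435, -0.302])} tilt 37.7 az 4.4 xaz 9.6
[-0.0574  0.1865] [0.54318533 0.07833408 0.03020607] [-0.96805428  0.43470171 -0.30173477]
[0.6   0.089 0.03 ] 4 [-0.09  0.81  2.1   2.9   0.44 -1.55] err 0.0 maxstep 0.08
   tool shift [70. -4. 54.]
```

View pics/t3.png

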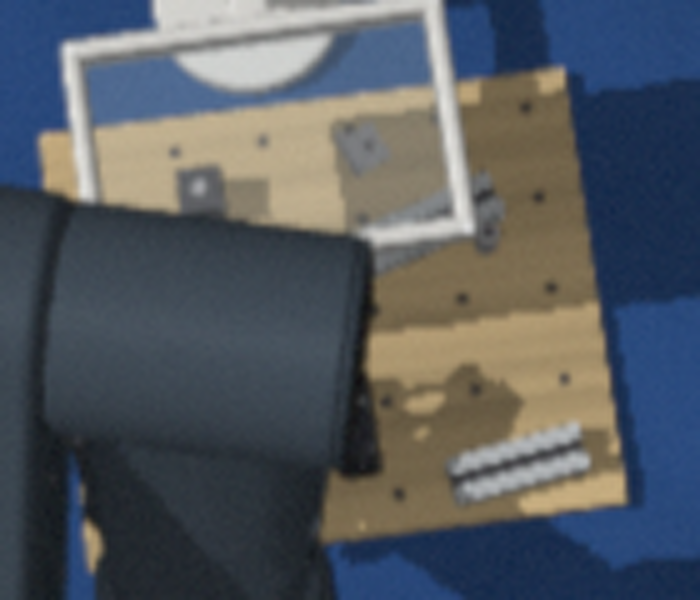

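The top view shows the rail turning, its visible part now flatter, with the heel still at the post near (487,232). The forearm hides the tip. I'll keep pushing.

>>> drive_tool(
  commands=[
    {"tx": 5,"ty": 0,"tz": 4,"roll": 0,"hand": 0},
    {"tx": 10,"ty": 0,"tz": 8,"roll": 0,"hand": 0},
    {"tx": 15,"ty": -1,"tz": 12,"roll": 0,"hand": 0},
    {"tx": 20,"ty": -1,"tz": 16,"roll": 0,"hand": 0},
    {"tx": 25,"ty": -1,"tz": 19,"roll": 0,"hand": 0},
  ],
)

```text
t: 16.05
position: [0.5741, 0.0833, 0.0294]
tcp_rot: [3.087, -0.655, 0.166]
force: [-1.6, -0.1, -0.6]
gripper_width: 0.004
gripper_force: 0.4
```

>>> drive_tool(
  commands=[
    {"tx": 3,"ty": 0,"tz": 2,"roll": 0,"hand": 0},
    {"tx": 6,"ty": 0,"tz": 5,"roll": 0,"hand": 0},
    {"tx": 9,"ty": 0,"tz": 7,"roll": 0,"hand": 0},
    {"tx": 12,"ty": -1,"tz": 9,"roll": 0,"hand": 0},
    {"tx": 14,"ty": -1,"tz": 11,"roll": 0,"hand": 0},
  ],
)

```text
t: 16.55
position: [0.5915, 0.0866, 0.0294]
tcp_rot: [3.087, -0.656, 0.166]
force: [-1.0, -0.4, 1.0]
gripper_width: 0.003
gripper_force: 0.7
```

```bash
python3 - <<'E'
from geo import *
print(w2b(s["position"]).round(4),s["position"],s["force"])
im=cv2.cvtColor(read_camera("scene"),cv2.COLOR_RGB2BGR);cv2.imwrite("pics/s4.png",cv2.resize(im[190:330,235:425],(800,590),interpolation=cv2.INTER_CUBIC))
E
```

```text
{'joint_positions': array([-0.097,  0.814,  2.12 ,  2.899,  0.455, -1.561]), 'position': array([0.592, 0.087, 0.029]), 't': np.float64(16.55), 'force': array([-1.034, -0.359,  1.024])} tilt 37.7 az 4.4 xaz 9.5
[-0.0084  0.1889] [0.59151693 0.08658409 0.02938065] [-1.03430511 -0.35908804  1.02415992]
```

View pics/s4.png

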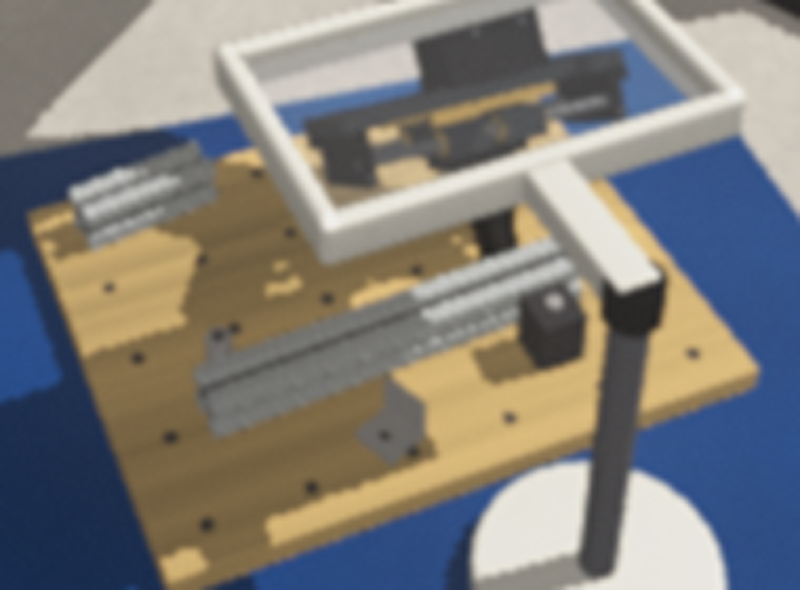

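The rail is nearly in line, with its heel at the post (215,345) and the finger behind it at (495,230). The block is just ahead at (552,320). I'll close in slowly, watching the force.

>>> drive_tool(
  commands=[
    {"tx": 1,"ty": 0,"tz": 1,"roll": 0,"hand": 0},
    {"tx": 3,"ty": 0,"tz": 2,"roll": 0,"hand": 0},
    {"tx": 4,"ty": 0,"tz": 3,"roll": 0,"hand": 0},
    {"tx": 5,"ty": 0,"tz": 4,"roll": 0,"hand": 0},
    {"tx": 6,"ty": 0,"tz": 5,"roll": 0,"hand": 0},
  ],
)

```text
t: 17.1
position: [0.5988, 0.0876, 0.0291]
tcp_rot: [3.087, -0.655, 0.166]
force: [-2.9, 0.2, 2.5]
gripper_width: 0.004
gripper_force: 1.2
```

>>> drive_tool(
  commands=[
    {"tx": 0.4,"ty": 0,"tz": 0.3,"roll": 0,"hand": 0},
    {"tx": 0.8,"ty": 0,"tz": 0.6,"roll": 0,"hand": 0},
    {"tx": 1.2,"ty": 0,"tz": 0.9,"roll": 0,"hand": 0},
    {"tx": 1.6,"ty": 0,"tz": 1.2,"roll": 0,"hand": 0},
    {"tx": 1.6,"ty": 0,"tz": 1.2,"roll": 0,"hand": 0},
  ],
)

```text
t: 17.6
position: [0.6009, 0.0878, 0.0291]
tcp_rot: [3.087, -0.656, 0.166]
force: [-1.4, 0.1, 1.4]
gripper_width: 0.009
gripper_force: 0.9
```

>>> drive_tool(
  commands=[
    {"tx": 0.4,"ty": 0,"tz": 0.3,"roll": 0,"hand": 0},
    {"tx": 0.8,"ty": 0,"tz": 0.6,"roll": 0,"hand": 0},
    {"tx": 1.2,"ty": 0,"tz": 0.9,"roll": 0,"hand": 0},
    {"tx": 1.6,"ty": 0,"tz": 1.2,"roll": 0,"hand": 0},
    {"tx": 1.6,"ty": 0,"tz": 1.2,"roll": 0,"hand": 0},
  ],
)

```text
t: 18.1
position: [0.6024, 0.0881, 0.029]
tcp_rot: [3.087, -0.655, 0.166]
force: [-3.2, -0.4, 4.0]
gripper_width: 0.004
gripper_force: 1.7
```

>>> drive_tool(
  commands=[
    {"tx": 0.4,"ty": 0,"tz": 0.3,"roll": 0,"hand": 0},
    {"tx": 0.8,"ty": 0,"tz": 0.6,"roll": 0,"hand": 0},
    {"tx": 1.2,"ty": 0,"tz": 0.9,"roll": 0,"hand": 0},
    {"tx": 1.6,"ty": 0,"tz": 1.2,"roll": 0,"hand": 0},
    {"tx": 1.6,"ty": 0,"tz": 1.2,"roll": 0,"hand": 0},
  ],
)

```text
t: 18.6
position: [0.6028, 0.0882, 0.0289]
tcp_rot: [3.088, -0.652, 0.165]
force: [-7.7, -0.9, 6.3]
gripper_width: 0.007
gripper_force: 4.1
```

```bash
python3 - <<'E'
from geo import *
print(w2b(s["position"]).round(4),s["position"],s["force"])
im=cv2.cvtColor(read_camera("scene"),cv2.COLOR_RGB2BGR);cv2.imwrite("pics/s5.png",cv2.resize(im[225:310,265:385],(800,567),interpolation=cv2.INTER_CUBIC))
E
```

```text
{'joint_positions': array([-0.089,  0.812,  2.089,  2.891,  0.418, -1.544]), 'position': array([0.603, 0.088, 0.029]), 't': np.float64(18.6), 'force': array([-7.695, -0.893,  6.292])} tilt 37.5 az 4.4 xaz 9.4
[0.003  0.1892] [0.60280726 0.08822552 0.02885222] [-7.69544624 -0.89275169  6.29224295]
```

View pics/s5.png

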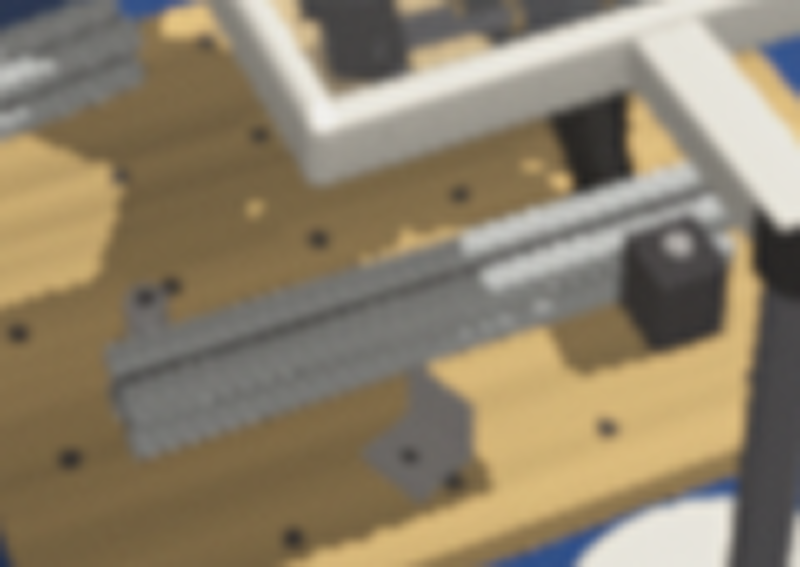

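The rail lies in line, against the post (150,310) and the block (675,280), and the force rose to about 10 N on contact. I'll back out now.

>>> drive_tool(
  commands=[
    {"tx": -2,"ty": 0,"tz": -1.5,"roll": 0,"hand": 0},
    {"tx": -5,"ty": 0,"tz": -4,"roll": 0,"hand": 0},
    {"tx": -14,"ty": 0,"tz": -11,"roll": 0,"hand": 0},
    {"tx": -28,"ty": 1,"tz": -22,"roll": 0,"hand": 0},
    {"tx": -42,"ty": 2,"tz": -33,"roll": 0,"hand": 0},
  ],
)

```text
t: 19.15
position: [0.5533, 0.0791, 0.0302]
tcp_rot: [3.086, -0.659, 0.167]
force: [0.5, -0.1, -0.7]
gripper_width: 0.007
gripper_force: 0.0
```

>>> drive_tool(
  commands=[
    {"tx": -10,"ty": 1,"tz": -10,"roll": 0,"hand": 0},
    {"tx": -18,"ty": 1,"tz": -18,"roll": 0,"hand": 0},
    {"tx": -18,"ty": 1,"tz": -35,"roll": 0,"hand": 0},
    {"tx": -18,"ty": 1,"tz": -50,"roll": 0,"hand": 0},
    {"tx": -18,"ty": 1,"tz": -50,"roll": 0,"hand": 0},
  ],
)

```text
t: 19.65
position: [0.5076, 0.0735, 0.0592]
tcp_rot: [3.087, -0.657, 0.166]
force: [-0.3, 0.0, 0.4]
gripper_width: 0.008
gripper_force: 0.0
```

```bash
python3 - <<'E'
from geo import *
print(w2b(s["position"]).round(4),s["position"],s["force"])
im=cv2.cvtColor(read_camera("scene"),cv2.COLOR_RGB2BGR);cv2.imwrite("pics/s6.png",cv2.resize(im[215:310,255:395],(800,543),interpolation=cv2.INTER_CUBIC))
E
```

```text
{'joint_positions': array([-0.164,  0.772,  2.341,  2.892,  0.631, -1.63 ]), 'position': array([0.508, 0.073, 0.059]), 't': np.float64(19.65), 'force': array([-0.344,  0.007,  0.417])} tilt 37.7 az 4.4 xaz 9.5
[-0.0933  0.1859] [0.50761695 0.07345678 0.05924098] [-0.34400595  0.00704609  0.41699793]
```

View pics/s6.png

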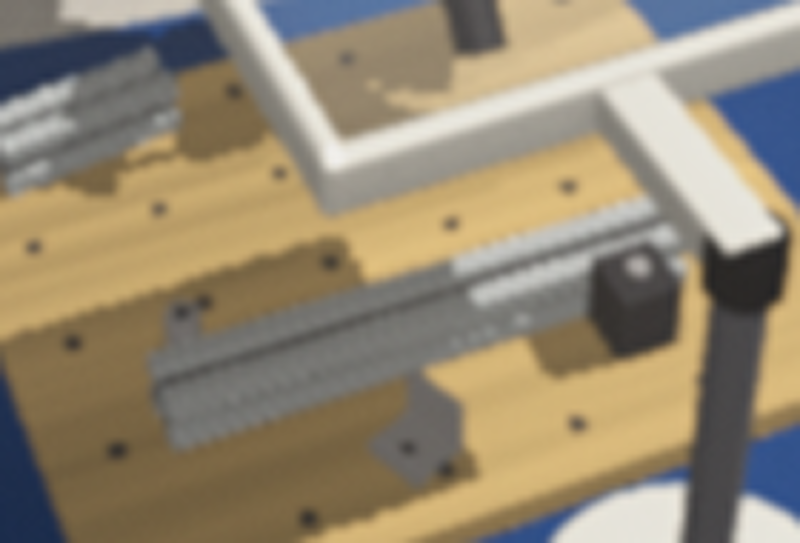

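The rail stays between post (185,315) and block (635,300), the bystanders have not moved, and the tool is clear. I'm handing in.

```bash
python3 -c "
from workcell import workorder
print(workorder.job_done())"
```

```text
the job is handed in; nothing more can be done
None
```

The profile was swung about the post into line, its sides against the post and the stop block; the gripper then backed clear without touching the magnifier, and the job was handed in at about 20 s (joint 3 read 0.217 to 0.219 against its stated 0.22 limit while I tilted the tool, and no verdict came back).

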